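# Load the three preamplifier modules into the recording dock in order

## Task

Press the orange button on the recording dock and let its clear cover spring fully open by itself, without touching the cover. Then load the dock one module at a time in order: the red module in the bay marked with one pip, next the yellow module in the bay with two pips, and last the blue module in the bay with three pips, each lowered in, not dropped, until it stands fully home, and let go of before the next. Leave the green spare, the screwdriver and the jar where they are.

Things in the scene. Friction and masses are not known exactly. Their poses are not given: they have to be found in the camera images.
- dock: cream recording dock, fixed, 250 mm (x) by 280 mm (y); origin on the bench under the middle of the row of bays, x away from the robot's side, z up. In front (from 83 to 183 mm towards its -x) is a black console 55 mm high; the bays fill the tray behind it, their tops 60 mm above the bench, covered at first by the clear cover.
- latch_top (a point): top of the orange push button (34 mm across) on the console, 75 mm above the bench, 158 mm to the dock's -x side of its origin and 85 mm in front of the cover's free edge; x and z as the dock's. It presses straight down 8 mm against a spring (about 2 N at first, 6 N fully down) and releases the cover about half-way down.
- latch (a joint): travel of the button, 0 up, 0.008 m fully pressed; springs back
- hatch (a joint): angle of the clear cover (133 by 262 mm, black edges) about its hinge along the dock's y, 60 mm to the +x side of the dock's origin and 66 mm above the bench: 0 closed, 2.8 rad fully open, lying back away from the robot with its free edge about 110 mm above the bench. Its spring opens it in about a second and holds it open.
- hatch_edge (a point): middle of the cover's free edge, the edge towards the button; when closed it is 66 mm above the bench and a steel tongue sticks out 14 mm from it under the catch. Opening, it swings up and away from the button.
- spare: green spare module, same size as the others, to be left alone; origin under its centre, on the bench
- driver: loose screwdriver 160 mm long with yellow handle, to be left alone; origin on the bench under it
- jar: loose jar 60 mm across and 80 mm tall, to be left alone; origin under its centre
- red_centre (a point): plug-in preamplifier module, an upright block 50 mm (its x) by 36 mm (its y) by 100 mm tall, about 0.25 kg, red upper part over a bare aluminium foot, standing on the bench; the point is its centre, half-way up, z up. Same shape turned half round.
- bay1_mouth (a point): bay one: grey open-topped pocket block, its black label strip (robot's side) bearing one white pip (12 mm). The point is the centre of the pocket's mouth, 60 mm above the bench; pocket 60 mm (x) by 46 mm (y), 35 mm deep, walls 5 mm: 5 mm of play all round a module, whose centre is 15 mm above this point when fully home. x and z as the dock's. The bays stand 82 mm apart in any order.
- yellow_centre (a point): plug-in preamplifier module, an upright block 50 mm (its x) by 36 mm (its y) by 100 mm tall, about 0.25 kg, yellow upper part over a bare aluminium foot, standing on the bench; the point is its centre, half-way up, z up. Same shape turned half round.
- bay2_mouth (a point): bay two: grey open-topped pocket block, its black label strip (robot's side) bearing two white pips (12 mm). The point is the centre of the pocket's mouth, 60 mm above the bench; pocket 60 mm (x) by 46 mm (y), 35 mm deep, walls 5 mm: 5 mm of play all round a module, whose centre is 15 mm above this point when fully home. x and z as the dock's. The bays stand 82 mm apart in any order.
- blue_centre (a point): plug-in preamplifier module, an upright block 50 mm (its x) by 36 mm (its y) by 100 mm tall, about 0.25 kg, blue upper part over a bare aluminium foot, standing on the bench; the point is its centre, half-way up, z up. Same shape turned half round.
- bay3_mouth (a point): bay three: grey open-topped pocket block, its black label strip (robot's side) bearing three white pips (12 mm). The point is the centre of the pocket's mouth, 60 mm above the bench; pocket 60 mm (x) by 46 mm (y), 35 mm deep, walls 5 mm: 5 mm of play all round a module, whose centre is 15 mm above this point when fully home. x and z as the dock's. The bays stand 82 mm apart in any order.
There are look-alikes about, which are no part of the job. Of the things that look like the part that bears blue_centre, the larger one is meant.

How it is judged:
By the outcome, as a careful person would: the job done as asked, in the order asked, and still so for the second after the job is handed in, with the robot touching nothing.
It also fails if it takes over 72 s, if anything falls off the work surface, if the arm or the gripper's body presses on something with over 40 N, if the wrist force passes 120 N, or if a joint passes its speed limit or range.

## Robot

A 6-joint arm with a two-finger parallel gripper is mounted at the origin on the work surface. World frame = base frame: x ahead of the robot, y to its left, z up, the work surface at z = 0. Lengths are in m, angles in rad, forces in N, time in s.
With the tool pointing down it reaches from about 0.3 to 0.875 m from the base axis. Payload 6.4 kg.
Tool frame: the origin (TCP) lies at the very end of the fingers, on their centre line; the grasp point (between the pads) lies 19 mm behind it; z points along the fingers, y is the line along which they close (so a half turn about z gives the same grasp; the last joint's range is limited). The gripper opens to 88 mm and grips with 3 to 60 N. Pads are 18 mm wide; open, the fingers measure 123 mm over their backs; the gripper's body (75 mm by 187 mm) begins 45 mm behind the grasp point.
Start: joints at [0.986, 0.181, 1.607, -0, 1.354, -0.206], TCP at [0.213, 0.534, 0.239] pointing down, gripper open.
Joint ranges: [-2.99, 2.99], [-0.89, 2.07], [0.3, 2.58], [-1.14, 4.28], [0, 2.63], [-3.12, 3.12]. Speed limits (rad/s): [2.57, 2.57, 3.01, 3.14, 3.14, 3.14].

## Interface

Orientations are given as a rotation vector (axis times angle).
In Python, from bench import read_state, camera, hand_in gives the robot as it stands.
- The arm moves only by the tool servo_tool, never from a script. Its argument "series" is a list of rows, each a list of 3 entries, a list of its own where there are three numbers: the shift along the tool's x, y, z in m, then the turn about the tool's z in rad, then the finger opening in m, from 0 to 0.0881. In form: [[[tx, ty, tz], roll, fingers], ...]. A call has 1 to 5 rows; each row shifts and turns the commanded pose from where the row before left it, along the tool's axes as they then stand; what a row does not reach is not made up. A row lasts 1/8 s, in which the tool goes at most 62.5 mm and 10.7 degrees, less where a joint would pass 70% of its speed; a pose out of reach is approached as far as the arm can. A call with a gripper value outside its range is refused whole. The fingers move at their own pace and stop on an object; "force" is the grip in N (left out, the last holds). Time passes only in rows, so rows that do not move let the fingers close. It gives the time, the measured TCP pose, the force, the opening and the grip force at its end, in the units of the state.
- read_state(): the state, without advancing time (a new reading comes with each control period).
- camera(name): name is "side" or "top"; returns a dict with "color" (400x640x3 uint8, red, green, blue), "fovy" (degrees; the focal length in pixels is half the picture's height over the tangent of half this angle, whatever the lens; pixels are square), "cx", "cy" (the principal point, pixels), "rvec" (rotation vector, rad) and "tvec" (3), from world to camera coordinates, as OpenCV has them. Camera axes: x right, y down, z forward; pixel columns grow to the right and rows downward; lengths in m; the calibration is good to about 2 mm. A picture is of the moment at which its call begins. There is no depth.
- hand_in(): hands the job in; it is judged then, once.
The state is a dict: "time_s": time; "joint_pos": joint angles; "dq": joint speeds; "effort": joint torques, N m; "position": TCP position; "tool_rot": TCP orientation; "ft_force": force on the tool from outside, world axes, zero at the start; "moment": the same for the moment, N m; "finger_gap": opening from 0.0 (shut) to 1.0 (fully open); "finger_force": force on a finger pad.
Only numpy, scipy, OpenCV 4.12 (cv2) and the standard library are available. Lean on these libraries where they do the work, as an engineer would, in place of code of your own. Each camera call takes 0.05 s, during which the arm holds its last target. There are 200 camera calls.

## Working session

There is one attempt and no reset: what is moved stays moved. The work goes in short steps, Python scripts to look and compute and a tool call to move; the robot and the scene stay as the last step left them, time stands still between calls to the robot, and variables do not carry over. Pictures are saved under pics/ and viewed, at most 10 in all, crops included, and the job is handed in when it is done.

Besides the shell and the picture viewer there is one more tool, called after "Emit:" as name(argument=value, ...), one argument or row to a line, values as JSON. servo_tool: Moves the arm, as the interface text tells. Its arguments: {"type":"object","properties":{"series":{"type":"array","items":{"type":"array"}},"force":{"type":"number"}},"required":["series"]}

```bash
mkdir -p pics; cat > h.py <<'E'
import numpy as np, cv2
from bench import read_state, camera, hand_in
def cam(n):
    c=camera(n); h=c["color"].shape[0]; f=h/2/np.tan(np.radians(c["fovy"])/2)
    c["K"]=np.array([[f,0,c["cx"]],[0,f,c["cy"]],[0,0,1]]); c["R"]=cv2.Rodrigues(np.array(c["rvec"],float))[0]; c["t"]=np.array(c["tvec"],float)
    return c
def ray(c,u,v,z):
    d=c["R"].T@np.linalg.inv(c["K"])@[u,v,1]; o=-c["R"].T@c["t"]
    return o+d*(z-o[2])/d[2]
def proj(c,p):
    q=c["K"]@(c["R"]@np.array(p,float)+c["t"]); return q[:2]/q[2]
def save(c,n): cv2.imwrite("pics/"+n,c["color"][:,:,::-1])
E
python3 - <<'E'
from h import *
import pickle
for n in("top","side"):
    c=cam(n); save(c,n+"0.png"); pickle.dump(c,open(n+"0.pkl","wb")); print(n,c["fovy"],c["cx"],c["cy"],-c["R"].T@c["t"],c["R"][2])
print(read_state())
E
```

```text
top 57.58388325529754 320.59957365893365 198.33799552330623 [ 0.44079193 -0.02456984  1.03925673] [ 0.15154289  0.01558381 -0.98832783]
side 56.71286636855455 310.3426656247449 199.33572612073647 [ 0.06661566 -0.57524717  0.55154703] [ 0.58929237  0.62877133 -0.50732742]
{'time_s': 0.1, 'joint_pos': array([ 9.85654486e-01,  1.81455570e-01,  1.60789889e+00, -8.79505821e-06,
        1.35374284e+00, -2.06295291e-01]), 'dq': array([-1.64773779e-04,  1.75161944e-05, -2.66770857e-03,  8.79634683e-04,
       -3.37093155e-04, -8.91953787e-04]), 'effort': array([ 7.48067723e-04, -4.34827173e+01, -3.42693293e+01,  7.03755696e-02,
        3.41670227e-02,  2.02810884e-05]), 'position': array([0.21238597, 0.53384035, 0.2379109 ]), 'tool_rot': array([-5.91427596e-01, -3.08483693e+00,  2.18563954e-03]), 'ft_force': array([ 0.65758041,  0.12066183, -0.47269709]), 'moment': array([-0.01695582,  0.02365702,  0.00490978]), 'finger_force': 0.0, 'finger_gap': 1.0000479479446658}
```

View pics/top0.png

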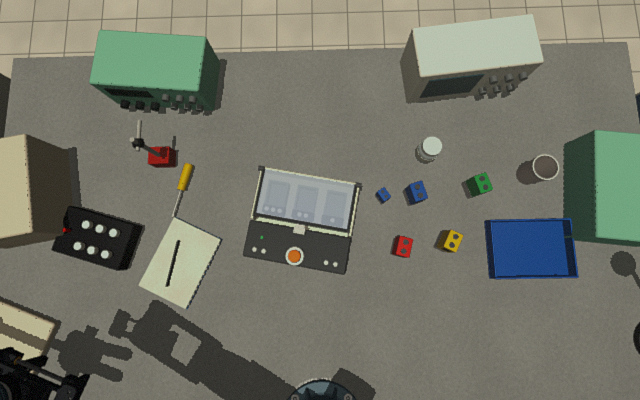

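View pics/side0.png

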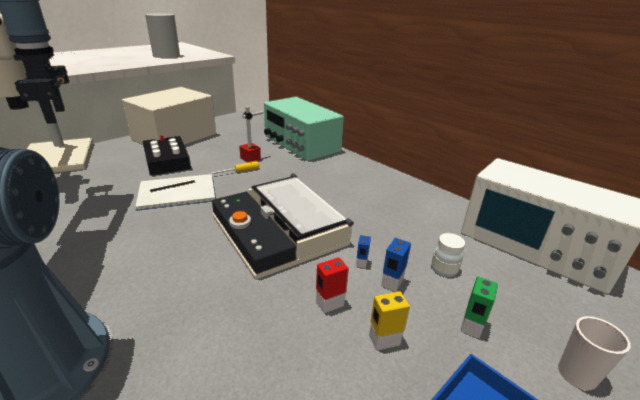

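The top view shows the dock at about (303,220) with the button at (294,256). Red is at (403,246), yellow (453,240), large blue (417,192), small blue decoy (383,195) and green (481,183). I'll zoom in for the pips and the module faces.

```bash
python3 - <<'E'
from h import *
import pickle
c=pickle.load(open("top0.pkl","rb")); im=c["color"][:,:,::-1]
cv2.imwrite("pics/crop0.png",cv2.resize(im[155:285,240:500],None,fx=3,fy=3,interpolation=cv2.INTER_CUBIC))
hsv=cv2.cvtColor(im.copy(),cv2.COLOR_BGR2HSV)
def blob(lo,hi,box):
    m=cv2.inRange(hsv,lo,hi); x0,y0,x1,y1=box; z=np.zeros_like(m); z[y0:y1,x0:x1]=m[y0:y1,x0:x1]
    n,l,s,ce=cv2.connectedComponentsWithStats(z); return [(s[i].tolist(),ce[i].round(1)) for i in range(1,n) if s[i][4]>20]
print("or",b:=blob((5,150,150),(18,255,255),(270,235,320,275)), ray(c,*b[0][1],.075))
for n,lo,hi in(("red",(0,150,60),(4,255,255)),("yel",(20,150,60),(32,255,255)),("blu",(105,130,40),(125,255,255)),("grn",(50,130,40),(80,255,255))):
    for s,ce in blob(lo,hi,(370,165,500,265)): print(n,s,ce,ray(c,*ce,.1))
E
```

```text
or [([288, 250, 12, 12, 112], array([293.7, 255.6]))] [0.43825266 0.0638215  0.075     ]
red [395, 236, 18, 21, 233] [403.3 246.2] [ 0.45708661 -0.21840759  0.1       ]
yel [437, 230, 26, 22, 303] [450.3 240.4] [ 0.46959085 -0.33849246  0.1       ]
blu [410, 181, 18, 21, 194] [418.  191.1] [ 0.59870403 -0.2639443   0.1       ]
blu [377, 188, 14, 13, 81] [383.4 194.1] [ 0.59264217 -0.17371348  0.1       ]
blu [488, 220, 12, 45, 395] [494.9 241.3] [ 0.46525785 -0.45100036  0.1       ]
blu [487, 239, 4, 11, 22] [487.8 244.9] [ 0.45651136 -0.43231163  0.1       ]
grn [474, 173, 19, 20, 185] [482.7 182.6] [ 0.61767436 -0.43306912  0.1       ]
```

View pics/crop0.png

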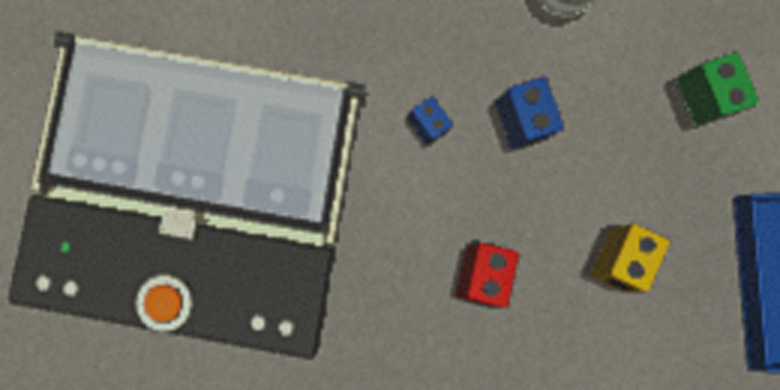

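```bash
cat > meas.py <<'E'
from h import *
def tops(c,names,F=4,vf=0.72):
    im=cv2.resize(c["color"][:,:,::-1],None,fx=F,fy=F,interpolation=cv2.INTER_CUBIC); hsv=cv2.cvtColor(im,cv2.COLOR_BGR2HSV)
    R={"red":((0,130,40),(5,255,255),(403,246)),"yel":((20,130,40),(33,255,255),(450,240)),"blu":((105,120,40),(125,255,255),(418,191)),"grn":((50,110,40),(80,255,255),(482,182))}
    for n in names:
        lo,hi,(u,v)=R[n]; m=cv2.inRange(hsv,lo,hi); z=np.zeros_like(m); z[(v-22)*F:(v+22)*F,(u-22)*F:(u+22)*F]=255; m&=z
        V=hsv[:,:,2]; t,_=cv2.threshold(V[m>0].reshape(-1,1),0,255,cv2.THRESH_OTSU); m2=((m>0)&(V>t)).astype(np.uint8)
        m2=cv2.morphologyEx(m2,cv2.MORPH_OPEN,np.ones((5,5)))
        cs=max(cv2.findContours(m2,0,2)[0],key=cv2.contourArea)
        P=np.array([ray(c,*((p+.5)/F-.5),.1)[:2] for p in cs[:,0].astype(float)],np.float32)
        (ct,(w,h),a)=cv2.minAreaRect(P*1000)
        if w<h: w,h,a=h,w,a+90
        print(n,np.round(ct,1),round(w,1),round(h,1),"long axis yaw deg",round((a+90)%180-90,1),"otsu",t)
E
python3 - <<'E'
from meas import *
import pickle
c=pickle.load(open("top0.pkl","rb"))
tops(c,["red","yel","blu","grn"])
for n,(x,y) in dict(fl=(10,302),fr=(315,357),bl=(32,197),br=(333,247)).items(): print(n,ray(c,240+x/3,155+y/3,.055).round(4))
for n,(x,y) in dict(fl=(52,186),fr=(325,222)).items(): print("cover",n,ray(c,240+x/3,155+y/3,.066).round(4))
for n,(x,y) in dict(three=(98,164),two=(188,180),one=(277,196)).items(): print(n,ray(c,240+x/3,155+y/3,.06).round(4))
E
```

```text
red [ 457.1 -220.4] 49.1 34.9 long axis yaw deg -15.5 otsu 123.0
yel [ 469.3 -345.6] 49.6 35.2 long axis yaw deg -27.4 otsu 126.0
blu [ 599.9 -264.9] 48.2 33.8 long axis yaw deg 16.7 otsu 108.0
grn [ 618.  -433.9] 48.6 34.5 long axis yaw deg 17.8 otsu 92.0
fl [0.4404 0.201  0.055 ]
fr [ 0.3877 -0.0701  0.055 ]
bl [0.5342 0.1823 0.055 ]
br [ 0.484  -0.0889  0.055 ]
cover fl [0.5427 0.1621 0.066 ]
cover fr [ 0.5058 -0.0818  0.066 ]
three [0.5625 0.1216 0.06  ]
two [0.5463 0.0402 0.06  ]
one [ 0.5303 -0.0397  0.06  ]
```

The crop shows three pips on the left (+y) bay, two in the middle and one on the right. The pips, console and button all give a dock yaw of about -11°. I'm going to the button with the fingers shut.

Emit:
servo_tool(
  series=[
    [[-0.038,-0.036,0],0,0],
    [[-0.038,-0.036,0],0,0],
    [[-0.038,-0.036,0],0,0],
    [[-0.038,-0.036,0],0,0],
    [[-0.038,-0.036,0],0,0],
  ],
  force=20,
)

```text
time_s: 0.72
position: [0.3228, 0.2952, 0.2385]
tool_rot: [-0.591, -3.085, 0.0]
ft_force: [0.7, 0.6, -0.2]
finger_gap: 0.461
finger_force: 0.0
```

Emit:
servo_tool(
  series=[
    [[-0.038,-0.036,0],0,0],
    [[-0.038,-0.036,0],0,0],
    [[-0.038,-0.036,0],0,0],
    [[-0.038,-0.036,0],0,0],
    [[-0.038,-0.036,0],0,0],
  ],
)

```text
time_s: 1.35
position: [0.4328, 0.0576, 0.2386]
tool_rot: [0.592, 3.085, 0.0]
ft_force: [0.3, 0.1, 0.2]
finger_gap: 0.004
finger_force: 0.0
```

```bash
cat >> h.py <<'E'
def goto(x,y,z,yaw=None):
    "print tool-frame shift/roll from the present pose"
    s=read_state(); R=cv2.Rodrigues(np.array(s["tool_rot"]))[0]; p=np.array(s["position"])
    cur=np.degrees(np.arctan2(R[1,0],R[0,0])); print("t",round(s["time_s"],2),"pos",p.round(4),"xyaw",round(cur,1),"tilt",R[2].round(3),"shift",(R.T@(np.array([x,y,z])-p)).round(4),end=" ")
    if yaw is not None: print("roll",round(np.radians(-((yaw-cur+90)%180-90)),3),end=" ")
    print("q",s["joint_pos"].round(2)[[0,5]],"F",s["ft_force"].round(1),"gap",round(s["finger_gap"]*88.1,1),"grip",round(s["finger_force"],1))
E
python3 -c "
from h import *
goto(.438,.062,.085)"
```

```text
t 1.35 pos [0.4328 0.0576 0.2386] xyaw 158.3 tilt [-0.  0. -1.] shift [-0.0032  0.006   0.1536] q [-0.14 -1.33] F [0.3 0.1 0.2] gap 0.3 grip 0.0
```

Emit:
servo_tool(
  series=[
    [[-0.003,0.006,0.05],0,0],
    [[0,0,0.05],0,0],
    [[0,0,0.05],0,0],
    [[0,0,0.01],0,0],
    [[0,0,0.01],0,0],
  ],
)

```text
time_s: 1.98
position: [0.4375, 0.0637, 0.0702]
tool_rot: [-0.59, -3.084, 0.001]
ft_force: [-33.5, 1.0, 92.4]
finger_gap: 0.003
finger_force: 46.1
```

Emit:
servo_tool(
  series=[
    [[0,0,0],0,0],
  ],
)

```text
time_s: 2.1
position: [0.4373, 0.0638, 0.0712]
tool_rot: [-0.59, -3.084, 0.001]
ft_force: [-14.7, 0.0, 21.7]
finger_gap: 0.006
finger_force: 10.4
```

That was a firm stop, so I'm backing up slowly and then looking.

Emit:
servo_tool(
  series=[
    [[0,0,-0.005],0,0],
    [[0,0,-0.02],0,0],
    [[0,0,-0.05],0,0],
    [[0,0,-0.05],0,0],
    [[0,0,0],0,0],
  ],
)

```text
time_s: 2.72
position: [0.4416, 0.0635, 0.2]
tool_rot: [0.588, 3.073, 0.001]
ft_force: [0.5, 0.1, 0.1]
finger_gap: 0.003
finger_force: 0.0
```

```bash
python3 - <<'E'
from h import *
a=cam("side"); b=cam("top")
cv2.imwrite("pics/v1.png",np.hstack([cv2.resize(a["color"][140:300,190:390],(400,320)),cv2.resize(b["color"][120:280,220:420],(400,320))])[:,:,::-1])
goto(.438,.062,.085)
E
```

```text
t 2.83 pos [0.4385 0.0637 0.1954] xyaw 158.3 tilt [-0.004  0.001 -1.   ] shift [ 0.0003 -0.0019  0.1104] q [-0.12 -1.32] F [ 0.4  0.6 -0. ] gap 0.4 grip 0.0
```

View pics/v1.png

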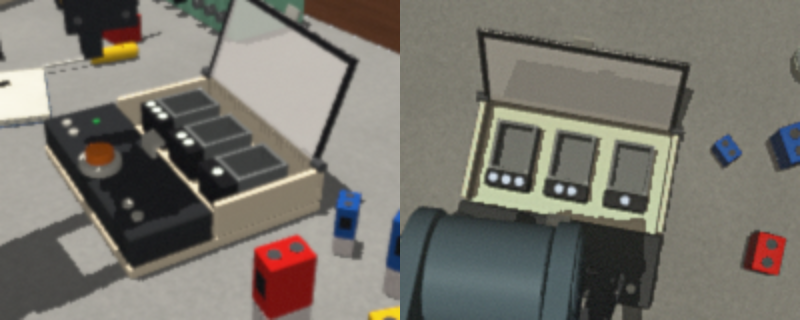

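The press worked: the cover is swinging open and the pips confirm one on the right, two in the middle and three on the left. Next is the red module, moving at height while the cover finishes opening.

Emit:
servo_tool(
  series=[
    [[-0.0244,-0.0514,0],0,0.065],
    [[-0.0244,-0.0514,0],0,0.065],
    [[-0.0244,-0.0514,0],0,0.065],
    [[-0.0244,-0.0514,0],0,0.065],
    [[-0.0244,-0.0514,0],-0.108,0.065],
  ],
)

```text
time_s: 3.45
position: [0.4551, -0.2216, 0.1925]
tool_rot: [-0.42, -3.112, -0.002]
ft_force: [1.1, 0.2, 0.5]
finger_gap: 0.548
finger_force: 0.0
```

Emit:
servo_tool(
  series=[
    [[0,0,0],0,0.065],
    [[0,0,0],0,0.065],
  ],
)

```text
time_s: 3.7
position: [0.4551, -0.2194, 0.1924]
tool_rot: [-0.426, -3.11, -0.003]
ft_force: [0.2, 0.1, -0.0]
finger_gap: 0.734
finger_force: 0.0
```

```bash
python3 - <<'E'
from h import *
import pickle
b=cam("top"); save(b,"top2.png"); pickle.dump(b,open("top2.pkl","wb"))
cv2.imwrite("pics/v2.png",cv2.resize(b["color"][120:270,230:430],(800,600),interpolation=cv2.INTER_CUBIC)[:,:,::-1])
goto(.457,-.2204,.056,-15.5)
E
```

```text
t 3.75 pos [ 0.4553 -0.2189  0.1927] xyaw 164.5 tilt [ 0.002  0.001 -1.   ] shift [-0.0023 -0.0012  0.1367] roll -0.0 q [-0.68 -1.98] F [-0.2  0.5  0.4] gap 65.0 grip 0.0
```

View pics/v2.png

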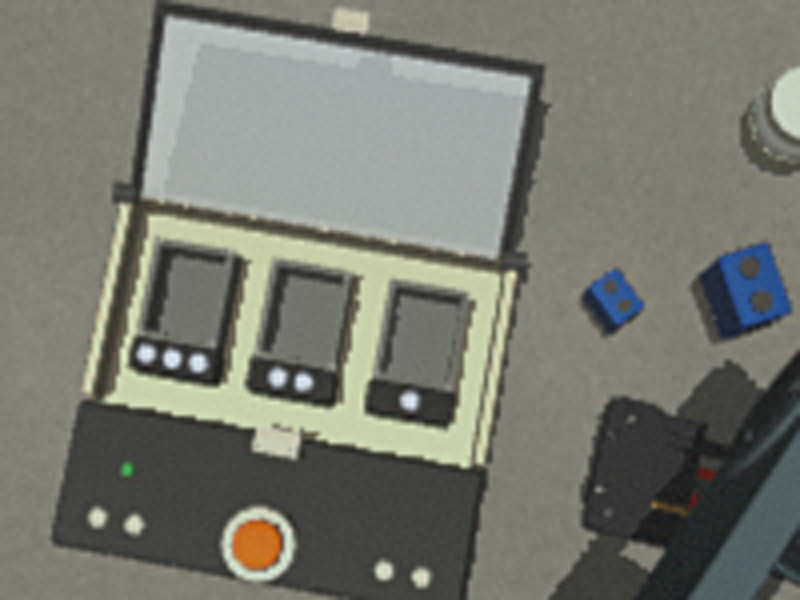

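The cover is fully open and all the mouths are visible: three-pip at about (192,285), two at (308,310) and one at (427,332) in this 4x crop. I'm computing the mouth centres while descending on red.

Emit:
servo_tool(
  series=[
    [[-0.0023,-0.0012,0.045],0,0.065],
    [[0,0,0.045],0,0.065],
    [[0,0,0.036],0,0.065],
    [[0,0,0.01],0,0.065],
  ],
)

```text
time_s: 4.25
position: [0.4563, -0.2191, 0.0555]
tool_rot: [-0.421, -3.109, -0.004]
ft_force: [0.6, 0.8, -0.2]
finger_gap: 0.739
finger_force: 0.0
```

Emit:
servo_tool(
  series=[
    [[0,0,0],0,0.03],
    [[0,0,0],0,0.03],
    [[0,0,0],0,0.03],
    [[0,0,0],0,0.03],
    [[0,0,0],0,0.03],
  ],
  force=25,
)

```text
time_s: 4.88
position: [0.4587, -0.2225, 0.059]
tool_rot: [0.424, 3.111, -0.001]
ft_force: [-0.2, 1.8, 7.0]
finger_gap: 0.406
finger_force: 25.0
```

```bash
python3 - <<'E'
from h import *
import pickle
c=pickle.load(open("top2.pkl","rb"))
g=lambda x,y,z: ray(c,230+(x+.5)/4-.5,120+(y+.5)/4-.5,z)[:2]
xd=np.array([np.cos(np.radians(-11)),np.sin(np.radians(-11))]); yd=np.array([-xd[1],xd[0]])
# pips by brightness
im=cv2.resize(c["color"][120:270,230:430],(800,600),interpolation=cv2.INTER_CUBIC)
m=(cv2.inRange(im,(200,210,225),(255,255,255)))
n,l,s,ce=cv2.connectedComponentsWithStats(m[330:430,120:470])
P=[g(*(ce[i]+[120,330]),.06) for i in range(1,n) if s[i][4]>60]
P=sorted(P,key=lambda p:-p[1]); print(len(P),np.round(P,4))
B=[np.mean(P[:3],0),np.mean(P[3:5],0),P[5]]
print("pip means",np.round(B,4),"yaw",np.degrees(np.arctan2(*(B[0]-B[2])[::-1]))-90, "dist",np.linalg.norm(B[0]-B[2]))
# mouth: outer block back corners & label front corners
for n,q in dict(three=[(160,240),(243,252),(130,370),(218,384)],two=[(275,260),(356,272),(248,390),(336,405)],one=[(392,282),(470,292),(367,412),(453,426)]).items():
    r=np.array([g(*a,.06) for a in q]); print(n,"ctr",r.mean(0).round(4),"x",np.dot(r[:2].mean(0)-r[2:].mean(0),xd).round(4),"y",np.dot(r[0]-r[1],yd).round(4),np.dot(r[2]-r[3],yd).round(4),"backmid",r[:2].mean(0).round(4))
print("hinge ends",g(120,192,.066).round(4),g(522,262,.066).round(4), "button",g(258,545,.075).round(4))
goto(.457,-.2204,.056,-15.5)
E
```

```text
6 [[ 0.5677  0.1394]
 [ 0.5635  0.122 ]
 [ 0.5607  0.1042]
 [ 0.5496  0.0498]
 [ 0.5465  0.0329]
 [ 0.5318 -0.0388]]
pip means [[ 0.564   0.1219]
 [ 0.548   0.0414]
 [ 0.5318 -0.0388]] yaw -11.327297067220172 dist 0.16389239662291427
three ctr [0.596 0.111] x 0.092 y 0.0579 0.0608 backmid [0.6411 0.1016]
two ctr [0.5805 0.032 ] x 0.0916 y 0.0562 0.0605 backmid [0.6255 0.0234]
one ctr [ 0.5643 -0.047 ] x 0.0913 y 0.0535 0.0586 backmid [ 0.6092 -0.0552]
hinge ends [0.6789 0.157 ] [ 0.6241 -0.1172] button [0.4375 0.0627]
t 4.88 pos [ 0.4587 -0.2225  0.059 ] xyaw 164.5 tilt [-0.002 -0.001 -1.   ] shift [0.0022 0.0016 0.003 ] roll -0.0 q [-0.69 -1.99] F [-0.2  1.8  7. ] gap 35.8 grip 25.0
```

Emit:
servo_tool(
  series=[
    [[0,0,-0.03],0,0.03],
    [[0,0,-0.06],0,0.03],
    [[0,0,-0.06],0,0.03],
    [[-0.014,0.04,0],0,0.03],
    [[-0.014,0.04,0],0,0.03],
  ],
)

```text
time_s: 5.5
position: [0.5068, -0.1522, 0.2089]
tool_rot: [0.427, 3.11, -0.001]
ft_force: [-0.3, -1.2, -3.0]
finger_gap: 0.409
finger_force: 25.0
```

Emit:
servo_tool(
  series=[
    [[-0.014,0.04,0],0,0.03],
    [[-0.014,0.04,0],0,0.03],
    [[-0.012,0.039,0],-0.075,0.03],
    [[0,0,0],0,0.03],
    [[0,0,0],0,0.03],
  ],
)

```text
time_s: 6.12
position: [0.576, -0.0486, 0.2073]
tool_rot: [-0.307, -3.125, 0.0]
ft_force: [-0.2, -0.3, -1.8]
finger_gap: 0.408
finger_force: 25.0
```

```bash
python3 - <<'E'
from h import *
a=cam("side"); b=cam("top")
A=cv2.resize(a["color"][100:300,190:390],(400,400)); B=cv2.resize(b["color"][120:270,250:400],(400,400))
cv2.imwrite("pics/v3.png",np.hstack([A,B])[:,:,::-1])
goto(.5766,-.0487,.084,-11.2)
E
```

```text
t 6.22 pos [ 0.5759 -0.0493  0.2075] xyaw 168.7 tilt [ 0.001 -0.    -1.   ] shift [-0.0006  0.0007  0.1235] roll -0.002 q [-0.29 -1.66] F [ 0.1  0.8 -2.2] gap 35.8 grip 25.0
```

View pics/v3.png

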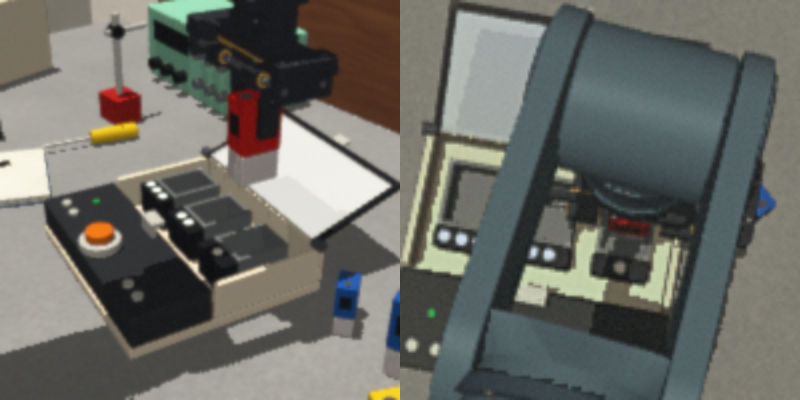

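Red is held upright over bay one, about level with the mouth, so I'm lowering it.

Emit:
servo_tool(
  series=[
    [[0,0,0.04],0,0.03],
    [[0,0,0.04],0,0.03],
    [[0,0,0.01],0,0.03],
    [[0,0,0.01],0,0.03],
    [[0,0,0],0,0.03],
  ],
)

```text
time_s: 6.85
position: [0.5782, -0.0497, 0.109]
tool_rot: [0.309, 3.122, -0.001]
ft_force: [4.0, -0.7, -2.7]
finger_gap: 0.405
finger_force: 25.0
```

Emit:
servo_tool(
  series=[
    [[0,0,0.008],0,0.03],
    [[0,0,0.008],0,0.03],
    [[0,0,0.005],0,0.03],
    [[0,0,0.002],0,0.03],
    [[0,0,0],0,0.03],
  ],
)

```text
time_s: 7.48
position: [0.5781, -0.0491, 0.0855]
tool_rot: [0.307, 3.123, -0.001]
ft_force: [6.1, -1.1, -0.8]
finger_gap: 0.406
finger_force: 25.0
```

Emit:
servo_tool(
  series=[
    [[-0.002,0,0],0,0.03],
    [[-0.001,0,0.001],0,0.03],
    [[0,0,0.001],0,0.03],
    [[0,0,0.001],0,0.03],
    [[0,0,0],0,0.03],
  ],
)

```text
time_s: 8.1
position: [0.5793, -0.0492, 0.0848]
tool_rot: [-0.306, -3.126, 0.001]
ft_force: [-9.4, 0.9, 25.3]
finger_gap: 0.409
finger_force: 25.0
```

Emit:
servo_tool(
  series=[
    [[0,0,-0.002],0,0.03],
    [[0,0,0],0,0.06],
    [[0,0,0],0,0.06],
    [[0,0,0],0,0.06],
    [[0,0,-0.005],0,0.06],
  ],
)

```text
time_s: 8.72
position: [0.5788, -0.0488, 0.0881]
tool_rot: [-0.307, -3.125, -0.001]
ft_force: [-0.7, 0.0, 0.3]
finger_gap: 0.678
finger_force: 0.0
```

Emit:
servo_tool(
  series=[
    [[0,0,-0.03],0,0.06],
    [[0,0,-0.045],0,0.06],
    [[0,0,-0.045],0,0.06],
    [[0,0,0],0,0.06],
  ],
)

```text
time_s: 9.22
position: [0.5821, -0.0496, 0.2136]
tool_rot: [0.306, 3.118, -0.002]
ft_force: [0.6, -0.4, -0.3]
finger_gap: 0.681
finger_force: 0.0
```

```bash
python3 - <<'E'
from h import *
goto(.4693,-.3456,.2,-27.4)
E
```

```text
t 9.22 pos [ 0.5821 -0.0496  0.2136] xyaw 168.8 tilt [-0.008 -0.001 -1.   ] shift [ 0.0532 -0.3122  0.0134] roll 0.283 q [-0.29 -1.66] F [ 0.6 -0.4 -0.3] gap 60.0 grip 0.0
```

Emit:
servo_tool(
  series=[
    [[0.009,-0.052,0],0,0.065],
    [[0.009,-0.052,0],0,0.065],
    [[0.009,-0.052,0],0,0.065],
    [[0.009,-0.052,0],0,0.065],
    [[0.009,-0.052,0],0,0.065],
  ],
)

```text
time_s: 9.85
position: [0.4835, -0.2963, 0.2077]
tool_rot: [-0.307, -3.125, -0.002]
ft_force: [1.1, -0.2, 0.6]
finger_gap: 0.737
finger_force: 0.0
```

Emit:
servo_tool(
  series=[
    [[0.009,-0.052,0],0.14,0.065],
    [[0,0,0],0.143,0.065],
    [[0,0,0],0,0.065],
    [[0,0,0],0,0.065],
  ],
)

```text
time_s: 10.35
position: [0.4658, -0.3437, 0.2081]
tool_rot: [-0.74, -3.052, -0.001]
ft_force: [0.5, 0.6, -0.6]
finger_gap: 0.734
finger_force: 0.0
```

```bash
python3 - <<'E'
from h import *
a=cam("side"); b=cam("top")
A=cv2.resize(a["color"][140:340,200:400],(400,400)); B=cv2.resize(b["color"][150:270,270:390],(400,400))
cv2.imwrite("pics/v4.png",np.hstack([A,B])[:,:,::-1])
# predicted pixel of red home top centre
print(proj(b,(.5766,-.0487,.125)),proj(a,(.5766,-.0487,.125)))
goto(.4693,-.3456,.056,-27.4)
E
```

```text
[335.80989651 199.73552431] [315.65271255 197.62221112]
t 10.45 pos [ 0.466  -0.3437  0.2085] xyaw 152.7 tilt [ 0.  0. -1.] shift [-0.0038 -0.0002  0.1525] roll 0.002 q [-0.84 -1.94] F [ 0.  -0.6  0.2] gap 65.1 grip 0.0
```

View pics/v4.png

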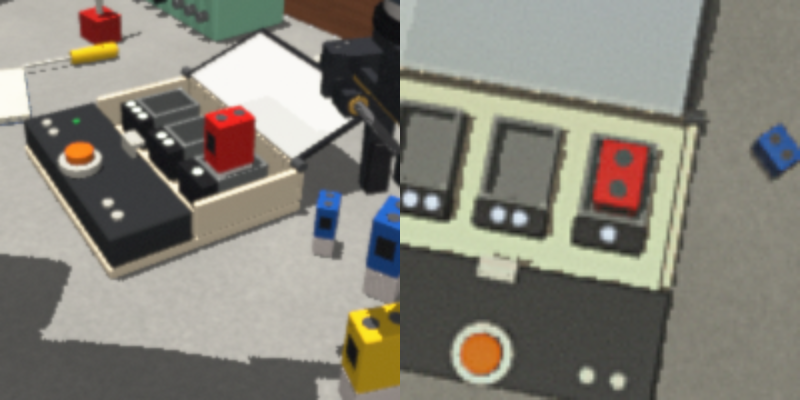

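Red stands home in bay one, with its top centre at about (336,202) in the top image. Now I'm gripping yellow.

Emit:
servo_tool(
  series=[
    [[-0.004,0,0.05],0,0.065],
    [[0,0,0.05],0,0.065],
    [[0,0,0.042],0,0.065],
    [[0,0,0.01],0,0.065],
    [[0,0,0],0,0.065],
  ],
)

```text
time_s: 11.08
position: [0.4697, -0.3462, 0.0571]
tool_rot: [-0.743, -3.052, -0.0]
ft_force: [0.5, -0.1, 0.9]
finger_gap: 0.741
finger_force: 0.0
```

Emit:
servo_tool(
  series=[
    [[0,0,0],0,0.03],
    [[0,0,0],0,0.03],
    [[0,0,0],0,0.03],
    [[0,0,0],0,0.03],
    [[0,0,0],0,0.03],
  ],
)

```text
time_s: 11.7
position: [0.4698, -0.3468, 0.0577]
tool_rot: [0.745, 3.051, -0.001]
ft_force: [-0.6, 1.2, 6.7]
finger_gap: 0.406
finger_force: 25.0
```

```bash
python3 - <<'E'
from h import *
goto(.4693,-.3456,.056,-27.4)
goto(.5925,.0317,.215,-11.2)
E
```

```text
t 11.7 pos [ 0.4698 -0.3468  0.0577] xyaw 152.6 tilt [-0.001 -0.    -1.   ] shift [0.001  0.0008 0.0017] roll -0.001 q [-0.84 -1.93] F [-0.6  1.2  6.7] gap 35.8 grip 25.0
t 11.7 pos [ 0.4698 -0.3468  0.0577] xyaw 152.6 tilt [-0.001 -0.    -1.   ] shift [ 0.0652  0.3924 -0.1576] roll -0.283 q [-0.84 -1.93] F [-0.6  1.2  6.7] gap 35.8 grip 25.0
```

Emit:
servo_tool(
  series=[
    [[0,0,-0.03],0,0.03],
    [[0,0,-0.06],0,0.03],
    [[0,0,-0.06],0,0.03],
    [[0,0,-0.025],0,0.03],
    [[0.009,0.056,0],0,0.03],
  ],
)

```text
time_s: 12.32
position: [0.4876, -0.2957, 0.2345]
tool_rot: [0.751, 3.046, -0.006]
ft_force: [0.7, 1.5, -3.0]
finger_gap: 0.408
finger_force: 25.0
```

Emit:
servo_tool(
  series=[
    [[0.009,0.056,0],0,0.03],
    [[0.009,0.056,0],0,0.03],
    [[0.009,0.056,0],0,0.03],
    [[0.009,0.056,0],0,0.03],
    [[0.01,0.056,0],0,0.03],
  ],
)

```text
time_s: 12.95
position: [0.5752, -0.021, 0.231]
tool_rot: [-0.745, -3.051, 0.0]
ft_force: [1.3, -0.5, -2.6]
finger_gap: 0.406
finger_force: 25.0
```

Emit:
servo_tool(
  series=[
    [[0.01,0.056,0],-0.141,0.03],
    [[0,0,0],-0.142,0.03],
    [[0,0,0],0,0.03],
    [[0,0,0],0,0.03],
  ],
)

```text
time_s: 13.45
position: [0.5919, 0.031, 0.2312]
tool_rot: [-0.312, -3.125, 0.0]
ft_force: [0.2, -0.0, -2.2]
finger_gap: 0.404
finger_force: 25.0
```

```bash
python3 - <<'E'
from h import *
goto(.5935,.0317,.083,-11.2)
E
```

```text
t 13.45 pos [0.5919 0.031  0.2312] xyaw 168.6 tilt [ 0.001 -0.    -1.   ] shift [-0.0015  0.0011  0.1482] roll -0.004 q [-0.15 -1.52] F [ 0.2 -0.  -2.2] gap 35.6 grip 25.0
```

Emit:
servo_tool(
  series=[
    [[-0.002,0.001,0.05],0,0.03],
    [[0,0,0.05],0,0.03],
    [[0,0,0.015],0,0.03],
    [[0,0,0.01],0,0.03],
    [[0,0,0],0,0.03],
  ],
)

```text
time_s: 14.08
position: [0.5952, 0.0317, 0.1077]
tool_rot: [0.308, 3.125, -0.0]
ft_force: [1.6, -0.3, -2.6]
finger_gap: 0.406
finger_force: 25.0
```

Emit:
servo_tool(
  series=[
    [[0,0,0.008],0,0.03],
    [[0,0,0.008],0,0.03],
    [[0,0,0.004],0,0.03],
    [[0,0,0.002],0,0.03],
    [[0,0,0],0,0.03],
  ],
)

```text
time_s: 14.7
position: [0.5944, 0.0322, 0.0846]
tool_rot: [-0.307, -3.126, -0.0]
ft_force: [0.1, -0.0, -3.1]
finger_gap: 0.407
finger_force: 25.0
```

Free so far. These are the last millimetres.

Emit:
servo_tool(
  series=[
    [[0,0,0.001],0,0.03],
    [[0,0,0.001],0,0.03],
    [[0,0,0.001],0,0.03],
    [[0,0,0],0,0.03],
  ],
)

```text
time_s: 15.2
position: [0.5947, 0.0321, 0.0827]
tool_rot: [0.307, 3.126, -0.0]
ft_force: [-3.5, 0.1, 4.7]
finger_gap: 0.411
finger_force: 25.0
```

Seated: the contact force has turned upward at the expected height. Releasing and retreating.

Emit:
servo_tool(
  series=[
    [[0,0,0],0,0.06],
    [[0,0,0],0,0.06],
    [[0,0,0],0,0.06],
    [[0,0,-0.005],0,0.06],
    [[0,0,-0.03],0,0.06],
  ],
)

```text
time_s: 15.82
position: [0.5927, 0.0323, 0.1152]
tool_rot: [-0.307, -3.122, -0.0]
ft_force: [-0.5, 0.9, -0.1]
finger_gap: 0.676
finger_force: 0.0
```

Emit:
servo_tool(
  series=[
    [[0,0,-0.05],0,0.06],
    [[0,0,-0.05],0,0.06],
    [[0,0,0],0,0.06],
  ],
)

```text
time_s: 16.2
position: [0.5974, 0.0318, 0.2224]
tool_rot: [0.306, 3.117, -0.001]
ft_force: [-0.1, -0.1, 0.3]
finger_gap: 0.68
finger_force: 0.0
```

```bash
python3 - <<'E'
from h import *
goto(.5999,-.2649,.2,16.7)
E
```

```text
t 16.2 pos [0.5974 0.0318 0.2224] xyaw 168.8 tilt [-0.01   0.001 -1.   ] shift [-0.0599 -0.2905  0.0228] roll -0.487 q [-0.15 -1.52] F [-0.1 -0.1  0.3] gap 59.9 grip 0.0
```

Emit:
servo_tool(
  series=[
    [[-0.01,-0.0485,0],0,0.06],
    [[-0.01,-0.0485,0],0,0.06],
    [[-0.01,-0.0485,0],0,0.06],
    [[-0.01,-0.0485,0],0,0.06],
    [[-0.01,-0.0485,0],0,0.06],
  ],
)

```text
time_s: 16.82
position: [0.5956, -0.2167, 0.2154]
tool_rot: [-0.307, -3.125, -0.001]
ft_force: [0.9, 0.1, 1.0]
finger_gap: 0.683
finger_force: 0.0
```

Emit:
servo_tool(
  series=[
    [[-0.01,-0.0485,0],-0.162,0.06],
    [[0,0,0],-0.162,0.06],
    [[0,0,0],-0.163,0.06],
    [[0,0,0],0,0.06],
    [[0,0,0],0,0.06],
  ],
)

```text
time_s: 17.45
position: [0.5964, -0.2647, 0.216]
tool_rot: [0.451, -3.108, -0.001]
ft_force: [-0.1, 0.0, 0.3]
finger_gap: 0.68
finger_force: 0.0
```

```bash
python3 - <<'E'
from h import *
a=cam("side"); b=cam("top")
A=cv2.resize(a["color"][140:340,220:420],(400,400)); B=cv2.resize(b["color"][140:270,270:400],(400,400))
cv2.imwrite("pics/v5.png",np.hstack([A,B])[:,:,::-1])
goto(.5999,-.2649,.057,16.7)
E
```

```text
t 17.55 pos [ 0.5966 -0.2647  0.2164] xyaw -163.4 tilt [ 0.  0. -1.] shift [-0.0031 -0.0012  0.1594] roll -0.002 q [-0.6  -2.46] F [1.3 0.3 0.1] gap 59.9 grip 0.0
```

View pics/v5.png

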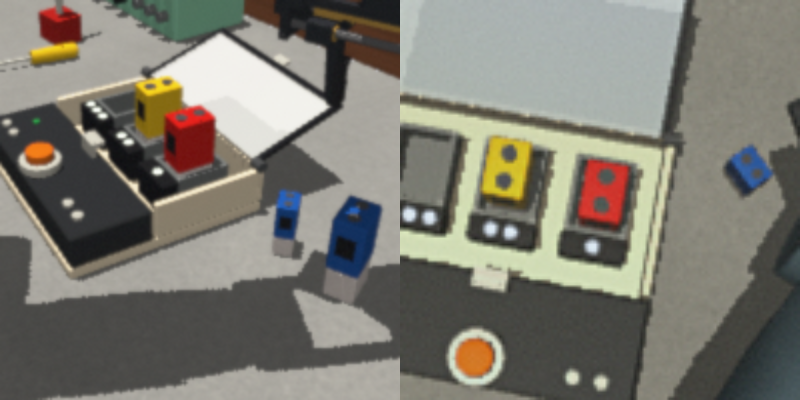

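Both stand in their bays, but yellow looks close to its +y wall. I'm measuring the tops at the home height to confirm seating while going for blue.

```bash
cat > chk.py <<'E'
from h import *
import sys
xd=np.array([np.cos(np.radians(-11.2)),np.sin(np.radians(-11.2))]); yd=np.array([-xd[1],xd[0]])
O=np.array([.5925,.0317])
def chk(col,bay):
    lo,hi={"red":((0,130,40),(5,255,255)),"yel":((20,130,40),(33,255,255)),"blu":((105,120,40),(125,255,255))}[col]
    m3=O+bay*.082*yd
    for n in("top","side"):
        c=cam(n); F=4; im=cv2.resize(c["color"],None,fx=F,fy=F,interpolation=cv2.INTER_CUBIC); hsv=cv2.cvtColor(im,cv2.COLOR_RGB2HSV)
        m=cv2.inRange(hsv,lo,hi); u,v=(proj(c,[*m3,.11])*F).astype(int); z=np.zeros_like(m); r=30*F; z[v-r:v+r,u-r:u+r]=255; m&=z
        V=hsv[:,:,2]; t,_=cv2.threshold(V[m>0].reshape(-1,1),0,255,cv2.THRESH_OTSU)
        if n=="top":
            m=((m>0)&(V>t)).astype(np.uint8); m=cv2.morphologyEx(m,cv2.MORPH_OPEN,np.ones((5,5)))
        k=max(cv2.findContours(m,0,2)[0],key=cv2.contourArea)
        if n=="top":
            P=np.array([ray(c,*((p+.5)/F-.5),.125)[:2] for p in k[:,0].astype(float)],np.float32)
            ct,wh,a=cv2.minAreaRect(P*1000); d=np.array(ct)/1000-m3; print(col,"top size",np.round(wh,1),"ang",round(a,1),"off dock x,y mm",(d@xd*1e3).round(1),(d@yd*1e3).round(1)); C=np.array(ct)/1000
        else:
            print(" side: topmost pixel row",k[:,0,1].min()/F,"expected for z=.120/.125/.130",[round(min(proj(c,[*(C+sx*.025*xd+sy*.018*yd),z])[1] for sx in(-1,1) for sy in(-1,1)),1) for z in(.12,.125,.13)])
E
python3 -c "
from chk import *
chk('red',-1); chk('yel',0)"
```

```text
red top size [33.5 47.5] ang 78.8 off dock x,y mm -5.1 -0.4
 side: topmost pixel row 193.0 expected for z=.120/.125/.130 [np.float64(194.1), np.float64(192.3), np.float64(190.4)]
yel top size [34.6 48.9] ang 78.9 off dock x,y mm 0.7 0.3
 side: topmost pixel row 178.25 expected for z=.120/.125/.130 [np.float64(179.3), np.float64(177.6), np.float64(175.8)]
```

Emit:
servo_tool(
  series=[
    [[-0.003,-0.001,0.05],0,0.06],
    [[0,0,0.05],0,0.06],
    [[0,0,0.049],0,0.06],
    [[0,0,0.01],0,0.06],
    [[0,0,0],0,0.06],
  ],
)

```text
time_s: 18.38
position: [0.6001, -0.2652, 0.0582]
tool_rot: [0.456, -3.108, 0.0]
ft_force: [-0.0, 0.7, 0.2]
finger_gap: 0.681
finger_force: 0.0
```

Emit:
servo_tool(
  series=[
    [[0,0,0],0,0.03],
    [[0,0,0],0,0.03],
    [[0,0,0],0,0.03],
    [[0,0,0],0,0.03],
    [[0,0,0],0,0.03],
  ],
)

```text
time_s: 19.0
position: [0.6008, -0.2658, 0.0595]
tool_rot: [-0.455, 3.106, -0.003]
ft_force: [-1.0, 0.4, 6.2]
finger_gap: 0.405
finger_force: 25.0
```

```bash
python3 - <<'E'
from h import *
goto(.5999,-.2649,.056,16.7)
goto(.6084,.1121,.215,-11.2)
E
```

```text
t 19.0 pos [ 0.6008 -0.2658  0.0595] xyaw -163.3 tilt [-0.002 -0.002 -1.   ] shift [0.0006 0.0011 0.0035] roll -0.0 q [-0.6  -2.46] F [-1.   0.4  6.2] gap 35.7 grip 25.0
t 19.0 pos [ 0.6008 -0.2658  0.0595] xyaw -163.3 tilt [-0.002 -0.002 -1.   ] shift [-0.116   0.3595 -0.1561] roll 0.487 q [-0.6  -2.46] F [-1.   0.4  6.2] gap 35.7 grip 25.0
```

Red and yellow are both upright at home height. Carrying blue to bay three, high over the others.

Emit:
servo_tool(
  series=[
    [[0,0,-0.03],0,0.03],
    [[0,0,-0.06],0,0.03],
    [[0,0,-0.06],0,0.03],
    [[0,0,-0.03],0,0.03],
    [[-0.0165,0.0515,0],0,0.03],
  ],
)

```text
time_s: 19.62
position: [0.6019, -0.2144, 0.2412]
tool_rot: [-0.448, 3.105, -0.008]
ft_force: [1.5, 1.2, -4.6]
finger_gap: 0.406
finger_force: 25.0
```

Emit:
servo_tool(
  series=[
    [[-0.0165,0.0515,0],0,0.03],
    [[-0.0165,0.0515,0],0,0.03],
    [[-0.0165,0.0515,0],0,0.03],
    [[-0.0165,0.0515,0],0,0.03],
    [[-0.0165,0.0515,0],0,0.03],
  ],
)

```text
time_s: 20.25
position: [0.6051, 0.0611, 0.237]
tool_rot: [0.455, -3.107, -0.001]
ft_force: [1.1, -0.6, -3.1]
finger_gap: 0.41
finger_force: 25.0
```

Emit:
servo_tool(
  series=[
    [[-0.0165,0.0515,0],0.162,0.03],
    [[0,0,0],0.162,0.03],
    [[0,0,0],0.163,0.03],
    [[0,0,0],0,0.03],
    [[0,0,0],0,0.03],
  ],
)

```text
time_s: 20.88
position: [0.6066, 0.1132, 0.2372]
tool_rot: [-0.303, -3.126, 0.0]
ft_force: [0.3, 0.1, -3.4]
finger_gap: 0.406
finger_force: 25.0
```

```bash
python3 - <<'E'
from h import *
goto(.6094,.1121,.0845,-11.2)
E
```

```text
t 20.88 pos [0.6066 0.1132 0.2372] xyaw 168.9 tilt [ 0.001 -0.    -1.   ] shift [-0.0031 -0.0005  0.1527] roll 0.003 q [-0.01 -1.39] F [ 0.3  0.1 -3.4] gap 35.8 grip 25.0
```

Emit:
servo_tool(
  series=[
    [[-0.003,-0.001,0.05],0,0.03],
    [[0,0,0.05],0,0.03],
    [[0,0,0.018],0,0.03],
    [[0,0,0.01],0,0.03],
    [[0,0,0],0,0.03],
  ],
)

```text
time_s: 21.5
position: [0.6104, 0.1118, 0.1107]
tool_rot: [0.306, 3.125, 0.0]
ft_force: [-0.6, -0.9, -3.4]
finger_gap: 0.406
finger_force: 25.0
```

Emit:
servo_tool(
  series=[
    [[0,0,0.008],0,0.03],
    [[0,0,0.008],0,0.03],
    [[0,0,0.004],0,0.03],
    [[0,0,0.002],0,0.03],
    [[0,0,0],0,0.03],
  ],
)

```text
time_s: 22.12
position: [0.6097, 0.1118, 0.0876]
tool_rot: [-0.307, -3.126, 0.0]
ft_force: [-0.1, -0.0, -2.9]
finger_gap: 0.398
finger_force: 25.0
```

Emit:
servo_tool(
  series=[
    [[0,0,0.002],0,0.03],
    [[0,0,0.001],0,0.03],
    [[0,0,0.001],0,0.03],
    [[0,0,0],0,0.03],
  ],
)

```text
time_s: 22.62
position: [0.6098, 0.1118, 0.0845]
tool_rot: [0.307, 3.126, -0.0]
ft_force: [-3.1, -0.2, 4.4]
finger_gap: 0.405
finger_force: 25.0
```

Seated. Releasing, retreating and checking all three.

Emit:
servo_tool(
  series=[
    [[0,0,0],0,0.055],
    [[0,0,0],0,0.055],
    [[0,0,0],0,0.055],
    [[0,0,-0.005],0,0.055],
    [[0,0,-0.03],0,0.055],
  ],
)

```text
time_s: 23.25
position: [0.608, 0.1118, 0.1171]
tool_rot: [-0.307, -3.122, 0.001]
ft_force: [-0.1, -0.0, 0.3]
finger_gap: 0.624
finger_force: 0.0
```

Emit:
servo_tool(
  series=[
    [[0,0,-0.05],0,0.055],
    [[0,0,-0.05],0,0.055],
    [[0.02,0.05,0],0,0.055],
    [[0.02,0.05,0],0,0.055],
    [[0.02,0.05,0],0,0.055],
  ],
)

```text
time_s: 23.88
position: [0.5798, 0.272, 0.2195]
tool_rot: [0.308, 3.125, 0.001]
ft_force: [1.2, -0.0, -0.1]
finger_gap: 0.624
finger_force: 0.0
```

Emit:
servo_tool(
  series=[
    [[0.02,0.05,0],0,0.055],
    [[0.02,0.05,0],0,0.055],
    [[0,0,0],0,0.055],
    [[0,0,0],0,0.055],
  ],
)

```text
time_s: 24.38
position: [0.5602, 0.3763, 0.2187]
tool_rot: [0.306, 3.127, -0.001]
ft_force: [-0.7, -0.7, -0.6]
finger_gap: 0.624
finger_force: 0.0
```

```bash
python3 - <<'E'
from chk import *
chk('red',-1); chk('yel',0); chk('blu',1)
a=cam("side"); b=cam("top")
A=cv2.resize(a["color"][110:310,200:400],(400,400)); B=cv2.resize(b["color"][100:300,230:430],(400,400))
cv2.imwrite("pics/v6.png",np.hstack([A,B])[:,:,::-1])
E
```

```text
red top size [33.5 47.5] ang 78.8 off dock x,y mm -5.1 -0.4
 side: topmost pixel row 193.0 expected for z=.120/.125/.130 [np.float64(194.1), np.float64(192.3), np.float64(190.4)]
yel top size [35. 49.] ang 79.0 off dock x,y mm 0.6 0.4
 side: topmost pixel row 178.25 expected for z=.120/.125/.130 [np.float64(179.3), np.float64(177.6), np.float64(175.8)]
blu top size [32.8 47.3] ang 79.1 off dock x,y mm 0.6 -1.4
 side: topmost pixel row 166.0 expected for z=.120/.125/.130 [np.float64(167.2), np.float64(165.5), np.float64(163.8)]
```

View pics/v6.png

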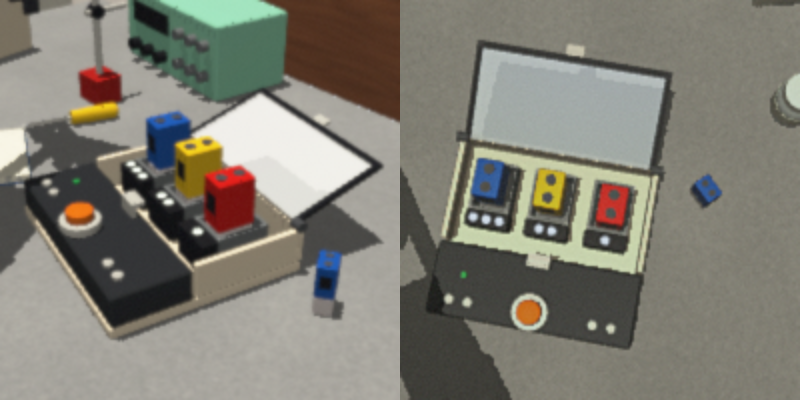

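All three modules stand home at equal height in the right bays, the cover is open, and nothing else has moved.

```bash
python3 -c "
from bench import hand_in
print(hand_in())"
```

```text
the job is handed in; nothing more can be done
None
```

I handed the job in at about 24 s: the button press opened the cover without it being touched, and red, yellow and blue measured home in bays one, two and three, with red resting against its bay's front wall; the button press briefly read 92 N at the wrist, under the 120 N limit, but I can't rule out that it broke the 40 N contact limit.

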